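Bring a cast lever over its length gauge

TASK

Get the lever-length gauge ready for me: take the brass spacer ring out of the blue parts bin and put it over the gauge's upright pin, right down on the shoulder. Then lift the cast-iron lever out of the cardboard box by its balance point, keep it level, and finish while holding it there, level and still, with its bore straight over the pin, its arm pointing at the dial with the tip over the rest post, and its underside about two centimetres above the top of the pin; I will guide it down myself. Do not let the lever touch the gauge, and leave the other parts and tools where they lie.

Things in the scene. Friction and masses are not known exactly. Their poses are not given: they have to be found in the camera images.
- gauge: lever-length gauge, fixed: bright steel plate 250 x 90 x 16 mm carrying an upright pin, a rest post 150 mm from it and, 185 mm from the pin, an aluminium clamp block 61 mm high with a dial indicator lying face up (dial 58 mm, top 64 mm high, far end 280 mm from the pin, plunger towards the pin). Origin: underside, on the pin's axis. x axis: from pin to rest post and dial; z up
- pin_top (a point): top of the gauge's upright pin, 72 mm above the bench. The pin is 14 mm in diameter and 44 mm long above its shoulder; its top 12 mm taper to a nose 6 mm wide. Nothing stands within 130 mm of the pin
- shoulder (a point): centre of the shoulder at the foot of the pin, a dark disc 34 mm in diameter, its top 28 mm above the bench: the spacer ring belongs here
- rest_top (a point): top of the rest post, 38 mm above the bench, 150 mm from the pin along the gauge's x axis
- bin: blue parts bin, fixed, 236 x 118 x 30 mm, walls and floor 4 mm; two dividers make three compartments in a row along its x axis, each 73 mm (x) by 110 mm (y) inside, centres 77 mm apart. Origin: underside centre. Each holds one part lying flat near its middle: brass spacer ring, steel washer, black bush, in any order
- spacer: brass spacer ring, 34 mm outside, 18 mm bore, 10 mm high, about 55 g, lying flat on the bin's floor (4 mm above the bench). Origin: centre of its underside. Taken by its outside from above, with the fingers closing along the bin's y axis, the tool's TCP about 21 mm above its underside
- carton: low open cardboard box, fixed, 250 x 190 x 25 mm, walls and floor 4 mm; the lever lies alone in it. Origin: underside centre
- lever: cast-iron lever, dark grey, 0.49 to 0.73 kg, flat on the box's floor: round hub (48 mm across, 30 high, 18 mm bore), straight arm (18 mm wide, its underside 7 and top 21 mm above the lever's underside), tip boss (22 mm across, 24 high) 150 mm from the bore; hub and boss stand on one level. Origin: bore's centre at the underside; x along the arm to the tip, z up. A 40 N grip across the arm is fine
- lever_balance (a point): the lever's balance point (centre of mass), inside the arm, 45 mm from the bore's axis towards the tip, 14 mm above the underside; much nearer to the hub than the middle of the lever
- lever_tip (a point): centre of the underside of the lever's tip boss, 150 mm from the bore
- washer: bystander in the bin: thin bright steel washer, 28 mm outside, 13 mm bore, 5 mm high
- bush: bystander in the bin: black plastic flanged bush, 32 mm across its foot, 20 mm high
- mount_a: bystander: black resin specimen mount, 30 mm across, 18 mm high, on the bench beyond the gauge
- mount_b: bystander: a second black resin specimen mount, the same size
- housing: bystander: cast bearing housing, 64 mm square foot, 28 mm high, on the bench beyond the gauge
- caliper: bystander: digital caliper, 230 mm long, 14 mm high, lying beyond the gauge
- hexkey: bystander: L-shaped hexagon key, 100 x 30 mm, 6 mm thick, lying on the bench beyond the right-hand box or bin

How it is judged:
On the way, in this order (a step that is already met when the one before it is completed fails the run):
1. the brass spacer ring sits on the shoulder round the pin and the fingers have let it go (distance between spacer and shoulder below 0.005 m and angle between spacer's own z axis and vertical below 0.1 rad and contact force between the fingers and spacer below 0.1 N), for 0.3 s.
2. the lever is lifted clear of the box in the fingers, level, gripped within 15 mm of its balance point (z of lever in the frame of carton above 0.045 m and contact force between the fingers and lever above 2 N and horizontal distance between the grasp point and lever_balance below 0.015 m and angle between lever's own z axis and vertical below 0.1 rad), for 0.2 s.
At the end, for the whole second after the job is handed in: Ring flat on the shoulder round the pin (5 mm). Fingers hold the lever within 15 mm of its balance point, still, level within 4 degrees, bore within 8 mm of the pin axis, tip within 15 mm of the rest post, underside 8 to 35 mm above the pin; it touches neither gauge nor ring (distance between spacer and shoulder below 0.005 m and angle between spacer's own z axis and vertical below 0.1 rad and contact force between the fingers and lever above 2 N and horizontal distance between the grasp point and lever_balance below 0.015 m and angle between lever's own z axis and vertical below 0.07 rad and horizontal distance between lever and pin_top below 0.008 m and horizontal distance between lever_tip and rest_top below 0.015 m and z of lever in the frame of pin_top between 0.008 and 0.035 m and linear speed of lever below 0.02 m/s and angular speed of lever below 0.15 rad/s and contact force between lever and gauge below 0.1 N and contact force between lever and spacer below 0.1 N); the arm keeps its last pose, push and grip.
It fails at once if the lever touches the gauge (contact force between lever and gauge above 1 N).
It fails at once if the lever is tipped by more than 15 degrees (angle between lever's own z axis and vertical above 0.26 rad).
It fails at once if a bystander is moved by more than 15 mm (distance of any of washer, bush, mount_a, mount_b, housing, caliper, hexkey from where it was at the start of the episode above 0.015 m).
It also fails if it takes over 54 s, if anything falls off the work surface, if the arm or the gripper's body presses on something with over 40 N, if the wrist force passes 120 N, or if a joint passes its speed limit or range.

ROBOT

A 6-joint arm with a two-finger parallel gripper is mounted at the origin on the work surface. World frame = base frame: x ahead of the robot, y to its left, z up, the work surface at z = 0. Lengths are in m, angles in rad, forces in N, time in s.
With the tool pointing down it reaches from about 0.35 to 0.875 m from the base axis. Payload 15.5 kg.
Tool frame: the origin (TCP) lies between the finger pads, 19 mm behind the fingertips; this is the grasp point; z points along the fingers, y is the line along which they close (so a half turn about z gives the same grasp; the last joint's range is limited). The gripper opens to 85 mm and grips with 20 to 120 N. Pads are 22 mm wide; open, the fingers measure 114 mm over their backs; the gripper's body (76 mm by 85 mm) begins 54 mm behind the grasp point. The pads swing forward as they close: fully open they stand 13 mm farther back than shut.
Start: joints at [1.198, 0.494, 1.345, -0, 1.302, -0.096], TCP at [0.171, 0.601, 0.25] pointing down, gripper open.
Joint ranges: [-2.91, 2.91], [-0.82, 2.16], [0.22, 2.67], [-1.22, 4.37], [0.12, 2.79], [-3.08, 3.08]. Speed limits (rad/s): [1.89, 1.89, 2.57, 3.01, 3.01, 3.01].

INTERFACE

Orientations are given as a unit quaternion [w, x, y, z].
In Python, from plant import r, ticket, grab_frame gives the robot as it stands (r), with the cameras as plain functions and the job (ticket).
- The arm moves only by the tool drive_effector, called as name(argument=value, ...) on one line, values as JSON. Schema: {"type":"object","properties":{"ticks":{"type":"string"},"only":{"type":"string"},"quiet":{"type":"boolean"},"lines":{"type":"string"}},"required":["ticks"],"additionalProperties":false}. ticks is a string of 1 to 10 rows, parted by a bar, with the numbers parted by spaces; each row has 7 numbers: a rotation vector rx, ry, rz in a scale on which 1.0 is 2 pi rad, then dx, dy, dz in parts of the range, where 1.0 means 0.4 m, then the finger opening in m; each row is the pose to reach, as a shift and turn from the pose commanded when the call began, along the tool's axes at that moment; what a row does not reach only later rows make up. A row lasts 1/10 s, in which the tool goes at most 0.05 m and 0.15 rad, less where a joint would pass 70% of its speed; a pose out of reach is approached as far as the arm can. The fingers move at their own pace and stop on an object; the grip force is fixed at half the most. Time passes only in rows, so rows that do not move let the fingers close. The tool returns the time, the measured TCP pose, the force, the opening and the grip force at its end. only (a regular expression) keeps the lines of the reply that match it, lines (a string "A,B") keeps lines A to B, and quiet returns only ok. Shift and turn numbers lie between -1 and 1, and a call with a number outside is refused. Input that does not fit is refused with a message, and nothing moves.
- r.observe(): the state, without advancing time (a new reading comes with each control period).
- grab_frame(name): name is "scene" or "top" or "wrist"; returns a dict with "frame" (480x640x3 uint8, blue, green, red), "camera_matrix" (3x3 intrinsics, pixels), "distortion" ([k1, k2, p1, p2, k3] as OpenCV has them; the pictures are not rectified), "camera_from_world" (4x4, takes a point from world to camera coordinates); the wrist camera has in their place "hand_eye" (4x4, takes a point from camera to tool coordinates, whose origin is the TCP and whose axes are the flange's). Camera axes: x right, y down, z forward; pixel columns grow to the right and rows downward; lengths in m; the calibration is good to about 2 mm. A picture is of the moment at which its call begins: read the wrist's pose just before it. There is no depth.
- ticket.sign_off(): hands the job in; it is judged then, once.
The state is a dict: "clock": time; "q": joint angles; "dq": joint speeds; "tau": joint torques, N m; "position": TCP position; "tcp_rot": TCP orientation; "wrist_force": force on the tool from outside, world axes, zero at the start; "wrist_torque": the same for the moment, N m; "gripper_width": finger opening in m; "gripper_force": force on a finger pad.
Only numpy, scipy, OpenCV 4.12 (cv2) and the standard library are available. Lean on these libraries where they do the work, as an engineer would, in place of code of your own. Each camera call takes 0.05 s, during which the arm holds its last target. There are 200 camera calls.

## Working session

There is one attempt and no reset: what is moved stays moved. The work goes in short steps, Python scripts to look and compute and a tool call to move; the robot and the scene stay as the last step left them, time stands still between calls to the robot, and variables do not carry over. Pictures are saved under pics/ and viewed, at most 10 in all, crops included, and the job is handed in when it is done.

```bash
ls; mkdir -p pics; python3 - <<'E'
from plant import r, ticket, grab_frame
import cv2,pickle,numpy as np
s=r.observe();print({k:np.round(v,4).tolist() for k,v in s.items()})
d={}
for n in("scene","top"):
    f=grab_frame(n);d[n]=f;cv2.imwrite(f"pics/{n}0.png",f["frame"]);print(n,f["camera_matrix"],f["distortion"],np.round(f["camera_from_world"],3))
pickle.dump(d,open("d0.pkl","wb"))
E
```

```text
pics
plant.py
{'clock': 0.0, 'q': [1.1985, 0.4942, 1.3462, 0.0, 1.3025, -0.0955], 'dq': [-0.0019, -0.0003, -0.0006, -0.0007, 0.0003, -0.001], 'tau': [0.0008, -88.2146, -38.3855, -0.0001, 0.01, -0.0], 'position': [0.1707, 0.6009, 0.2494], 'tcp_rot': [-0.0002, 0.138, 0.9904, -0.0006], 'wrist_force': [0.4047, 0.7649, -0.9306], 'wrist_torque': [0.0088, 0.0104, 0.0268], 'gripper_force': 0.0, 'gripper_width': 0.0854}
scene [[541.24766041   0.         319.44002408]
 [  0.         541.24766041 245.27861942]
 [  0.           0.           1.        ]] [-0.1688381  0.         0.         0.         0.       ] [[ 0.723  0.69  -0.005 -0.449]
 [ 0.563 -0.594 -0.575 -0.286]
 [-0.4    0.413 -0.818  1.56 ]
 [ 0.     0.     0.     1.   ]]
top [[596.85108811   0.         318.64591356]
 [  0.         596.85108811 242.25091631]
 [  0.           0.           1.        ]] [-0.07842972  0.          0.          0.          0.        ] [[ 0.016 -1.     0.005  0.007]
 [-0.986 -0.017 -0.163  0.615]
 [ 0.163 -0.002 -0.987  1.092]
 [ 0.     0.     0.     1.   ]]
```

View pics/top0.png

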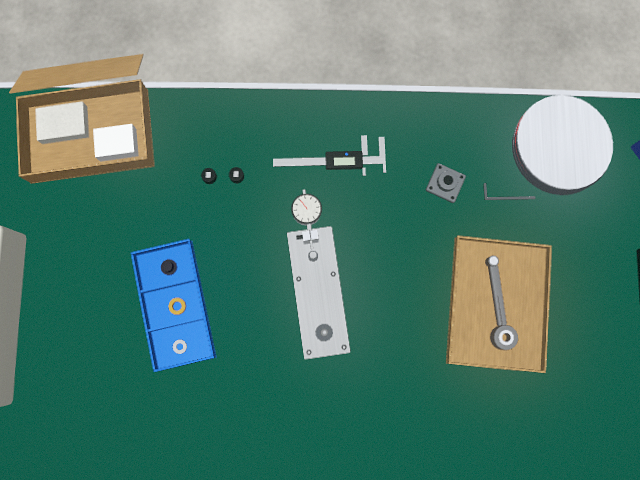

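View pics/scene0.png

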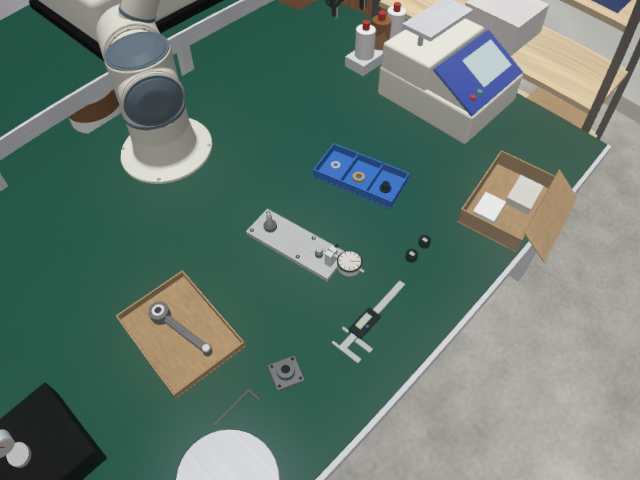

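The top view shows the brass ring in the bin's middle compartment (177,306), the pin at (324,332), the rest post at (313,256), the lever bore at (505,338) and the tip boss at (493,261). The scene view shows the same layout, with the ring at about (359,176), the bore at (158,311) and the pin at (269,218). Next I'll measure by masks.

```bash
cat > h.py <<'E'
import cv2,numpy as np
from scipy.spatial.transform import Rotation as R
def cam(f,T=None):
    """returns K,dist,camera centre,R_wc"""
    if T is None: T=np.linalg.inv(f["camera_from_world"])
    return f["camera_matrix"],f["distortion"],T[:3,3],T[:3,:3]
def plane(f,px,z,T=None):
    K,d,c,Rw=cam(f,T)
    p=cv2.undistortPoints(np.asarray(px,float).reshape(-1,1,2),K,d)[:,0]
    r=np.c_[p,np.ones(len(p))]@Rw.T
    return (c+r*((z-c[2])/r[:,2])[:,None])[:,:2]
def wristT(f,s):
    w,x,y,z=s["tcp_rot"];M=np.eye(4);M[:3,:3]=R.from_quat([x,y,z,w]).as_matrix();M[:3,3]=s["position"]
    return M@f["hand_eye"]
def blobs(mask,amin=30):
    c,_=cv2.findContours(mask.astype(np.uint8),cv2.RETR_EXTERNAL,cv2.CHAIN_APPROX_NONE)
    return sorted([k for k in c if cv2.contourArea(k)>amin],key=cv2.contourArea)[::-1]
def rect(p):
    (cx,cy),(w,h),a=cv2.minAreaRect(p.astype(np.float32));
    if w<h:w,h,a=h,w,a+90
    return np.round([cx,cy,w,h,a],4)
E
python3 - <<'E'
import pickle;from h import *
d=pickle.load(open("d0.pkl","rb"))
def roi(h,b):m=np.zeros(h.shape[:2],bool);m[b[1]:b[3],b[0]:b[2]]=1;return m
R0={"top":dict(bin=(120,230,225,380),gauge=(280,220,360,365),box=(440,230,560,380)),"scene":dict(bin=(305,140,415,210),gauge=(240,200,345,285),box=(110,265,250,400))}
for n in d:
    f=d[n];im=f["frame"];h=cv2.cvtColor(im,cv2.COLOR_BGR2HSV);H,S,V=[h[...,i].astype(int) for i in range(3)]
    print(n)
    b=blobs((H>100)&(H<125)&(S>120)&roi(h,R0[n]["bin"]))[0][:,0]
    print(" bin",rect(plane(f,b,.03)))
    b=blobs((H>12)&(H<32)&(S>90)&roi(h,R0[n]["bin"]))[0][:,0]
    e=cv2.fitEllipse(b);print(" ring",e,plane(f,[e[0]],.013))
    m=(S<60)&(V>110)&roi(h,R0[n]["gauge"]);b=blobs(m)[0][:,0];print(" gauge",rect(plane(f,b,.016)),cv2.boundingRect(b))
    m=(S<70)&roi(h,R0[n]["box"])
    b=blobs(m)[0][:,0];print(" lever",rect(plane(f,b,.025)),cv2.boundingRect(b))
    for k in("gauge","box","bin"):
        x0,y0,x1,y1=R0[n][k]
im=d["top"]["frame"];a=[cv2.resize(im[y-40:y+40,x-40:x+40],(400,400),interpolation=cv2.INTER_CUBIC) for x,y in((324,325),(505,338))]
im=d["top"]["frame"];cv2.imwrite("pics/c1.png",np.hstack(a))
E
```

```text
scene
 bin [ 0.4993  0.2878  0.2433  0.1423 14.4861]
 ring ((358.0229187011719, 176.60279846191406), (9.099881172180176, 10.36343765258789), 104.7629623413086) [[0.49219656 0.28797237]]
 gauge [0.5385 0.015  0.2782 0.0982 9.1489] (246, 208, 99, 74)
 lever [ 0.5092 -0.3428  0.1962  0.0491  2.0375] (148, 301, 64, 55)
top
 bin [ 0.4937  0.2968  0.237   0.1234 14.4544]
 ring ((176.6695556640625, 305.779296875), (15.241576194763184, 15.778932571411133), 66.0966796875) [[0.49073669 0.29180652]]
 gauge [0.5321 0.0179 0.2674 0.0909 9.1179] (287, 222, 63, 138)
 lever [ 0.5085 -0.341   0.1831  0.0534  1.6646] (486, 255, 32, 95)
```

View pics/c1.png

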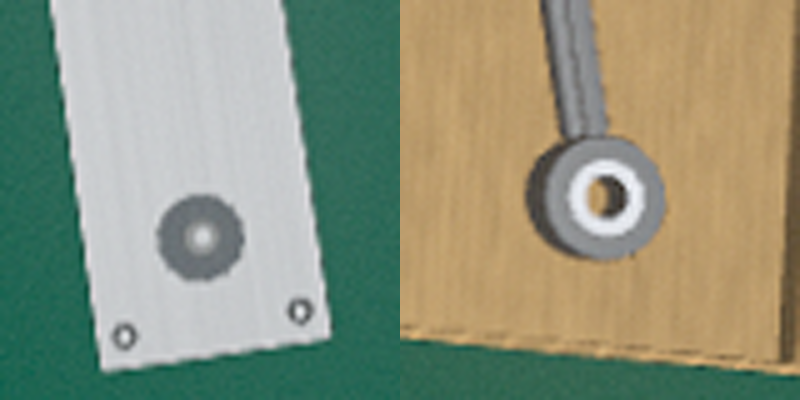

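The crops show the pin nose at top-view pixel (324.2,332.4) and the bore centre at (506.4,337.4). Moving over the ring for a wrist look.

The rows are not in the units I measure in: shifts go in shares of 0.4 m and turns go in shares of 2 pi rad. I convert before sending: -0.393 m / 0.4 = -0.9825, -0.205 m / 0.4 = -0.5125, -0.45 rad / 6.2832 = -0.0716.

drive_effector(ticks="0 0 -0.0159 -0.075 -0.0875 0 0.085 | 0 0 -0.0318 -0.175 -0.2 0 0.085 | 0 0 -0.0557 -0.325 -0.35 0 0.085 | 0 0 -0.0716 -0.4825 -0.5125 0 0.085 | 0 0 -0.0844 -0.4825 -0.5125 0 0.085 | 0 0 -0.0844 -0.6 -0.5175 0.025 0.085 | 0 0 -0.0844 -0.725 -0.525 0.075 0.085 | 0 0 -0.0844 -0.85 -0.525 0.075 0.085 | 0 0 -0.0844 -0.9825 -0.525 0.075 0.085 | 0 0 -0.0844 -0.9825 -0.525 0.075 0.085")

```text
clock: 1.1
position: [0.4941, 0.2902, 0.2195]
tcp_rot: [-0.0, -0.126, 0.992, -0.0]
wrist_force: [-0.1, 0.8, 0.8]
gripper_width: 0.0846
gripper_force: 0.0
```

drive_effector(ticks="0 0 0 0 0 0 0.085 | 0 0 0 0 0 0 0.085 | 0 0 0 0 0 0 0.085")

```text
clock: 1.4
position: [0.4904, 0.292, 0.2198]
tcp_rot: [-0.001, -0.126, 0.992, -0.0]
wrist_force: [-0.1, -0.3, 0.2]
gripper_width: 0.0847
gripper_force: 0.0
```

```bash
python3 - <<'E'
from plant import r, ticket, grab_frame
import pickle;from h import *
s=r.observe();f=grab_frame("wrist");pickle.dump((s,f),open("w1.pkl","wb"));cv2.imwrite("pics/w1.png",f["frame"])
print(s["position"],s["tcp_rot"],np.round(f["hand_eye"],3).tolist())
E
```

```text
[0.49040537 0.29199875 0.2197873 ] [-5.10552960e-04 -1.26498059e-01  9.91966721e-01 -7.14104424e-05] [[0.001, -0.949, -0.316, 0.083], [1.0, 0.001, 0.0, 0.0], [-0.0, -0.316, 0.949, -0.124], [0.0, 0.0, 0.0, 1.0]]
```

View pics/w1.png

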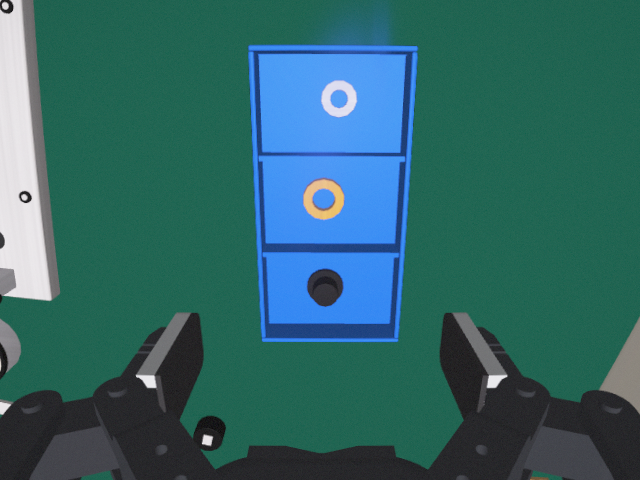

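The wrist view shows the brass ring at (324,199) in the middle compartment, the washer at (339,98) and the bush at (325,289); the bin is square to the view.

```bash
cat >> h.py <<'E'
def toolaxes(s):
    w,x,y,z=s["tcp_rot"];return R.from_quat([x,y,z,w])
def brass(f,T,z,box=None):
    h=cv2.cvtColor(f["frame"],cv2.COLOR_BGR2HSV);m=cv2.inRange(h,(10,90,80),(32,255,255))
    if box: k=np.zeros_like(m);k[box[1]:box[3],box[0]:box[2]]=1;m=m*k
    b=blobs(m)[0][:,0];p=plane(f,b,z,T);return cv2.minEnclosingCircle(p.astype(np.float32)),cv2.fitEllipse(p.astype(np.float32)),cv2.fitEllipse(b)[0]
E
python3 - <<'E'
import pickle;from h import *
s,f=pickle.load(open("w1.pkl","rb"));T=wristT(f,s)
print(brass(f,T,.014,(270,160,390,240)))
h=cv2.cvtColor(f["frame"],cv2.COLOR_BGR2HSV);m=cv2.inRange(h,(100,120,60),(125,255,255));b=blobs(m)[0][:,0];print("bin",rect(plane(f,b,.03,T)))
a=toolaxes(s)
ry=a.as_matrix()[:,1];print("tool y deg",np.degrees(np.arctan2(ry[1],ry[0])))
E
```

```text
(((0.4884986877441406, 0.2938082814216614), 0.016332503408193588), ((0.48870036005973816, 0.29372626543045044), (0.031070087105035782, 0.03175182640552521), 45.34648895263672), (323.4397888183594, 198.9908905029297))
bin [ 0.4885  0.2996  0.2405  0.1184 14.4077]
tool y deg 104.53455234276015
```

Scaled: 0.12 m / 0.4 = 0.3, 0.08 m / 0.4 = 0.2.

drive_effector(ticks="0 0 0 0.0025 0.005 0.1 0.05 | 0 0 0 0.0025 0.005 0.2 0.05 | 0 0 0 0.0025 0.005 0.3 0.05 | 0 0 0 0.0025 0.005 0.3 0.05 | 0 0 0 0.0025 0.005 0.3 0.05 | 0 0 0 0.0025 0.005 0.3 0.05")

```text
clock: 2.05
position: [0.4908, 0.2942, 0.1021]
tcp_rot: [0.001, -0.127, 0.992, 0.0]
wrist_force: [0.7, 0.1, 0.7]
gripper_width: 0.0498
gripper_force: 0.0
```

```bash
python3 - <<'E'
from plant import r, ticket, grab_frame
import pickle;from h import *
s=r.observe();f=grab_frame("wrist");pickle.dump((s,f),open("w2.pkl","wb"));cv2.imwrite("pics/w2.png",f["frame"])
T=wristT(f,s);x=brass(f,T,.014);print(x)
p=np.r_[x[0][0],.025]-s["position"];print(toolaxes(s).inv().apply(p))
E
```

```text
(((0.48784738779067993, 0.29380619525909424), 0.017246216535568237), ((0.4880954325199127, 0.29353904724121094), (0.03196095675230026, 0.03316202759742737), 80.97779083251953), (320.64007568359375, 247.7446746826172))
[0.00313083 0.00027796 0.07713099]
```

View pics/w2.png

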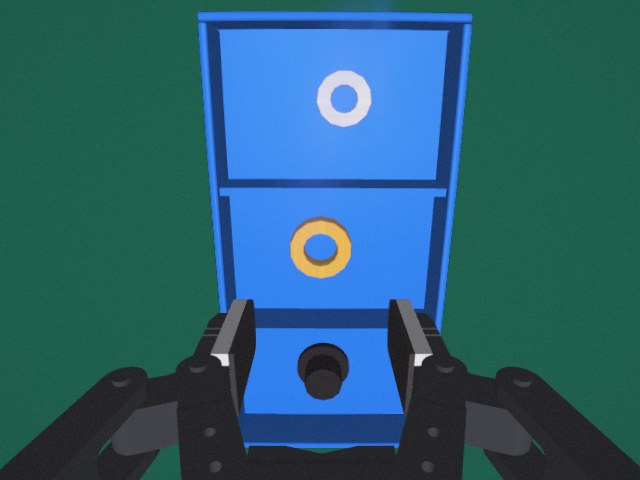

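The ring sits at (321,248), centred between the fingers laterally, with washer and bush clear. Descend and grip.

Scaled: 0.077 m / 0.4 = 0.1925, 0.003 m / 0.4 = 0.0075.

drive_effector(ticks="0 0 0 0.0075 0 0.075 0.05 | 0 0 0 0.0075 0 0.15 0.05 | 0 0 0 0.0075 0 0.1925 0.05 | 0 0 0 0.0075 0 0.1925 0.05 | 0 0 0 0.0075 0 0.1925 0.05 | 0 0 0 0.0075 0 0.1925 0.02 | 0 0 0 0.0075 0 0.1925 0.02 | 0 0 0 0.0075 0 0.1925 0.02 | 0 0 0 0.0075 0 0.1925 0.02 | 0 0 0 0.0075 0 0.1925 0.02")

```text
clock: 3.1
position: [0.488, 0.2932, 0.0249]
tcp_rot: [0.001, -0.126, 0.992, 0.0]
wrist_force: [-2.8, -1.1, 14.5]
gripper_width: 0.0302
gripper_force: 58.2
```

drive_effector(ticks="0 0 0 0 0 0 0.02 | 0 0 0 0 0 0 0.02 | 0 0 0 0 0 0 0.02")

```text
clock: 3.4
position: [0.488, 0.2932, 0.0249]
tcp_rot: [0.001, -0.126, 0.992, 0.0]
wrist_force: [-1.9, -0.6, 13.7]
gripper_width: 0.0305
gripper_force: 58.2
```

drive_effector(ticks="0 0 0 0 0 -0.05 0.02 | 0 0 0 0 0 -0.175 0.02 | 0 0 0 0 0 -0.3 0.02 | 0 0 0 0 0 -0.3 0.02 | 0 0 0 0 0 -0.3 0.02 | 0 0 0 0 0 -0.3 0.02")

```text
clock: 4.0
position: [0.4867, 0.2925, 0.1428]
tcp_rot: [-0.0, -0.126, 0.992, -0.0]
wrist_force: [0.3, 0.4, -0.8]
gripper_width: 0.0302
gripper_force: 60.2
```

```bash
python3 - <<'E'
from plant import r, ticket, grab_frame
import pickle;from h import *
s=r.observe();f=grab_frame("wrist");pickle.dump((s,f),open("w3.pkl","wb"));cv2.imwrite("pics/w3.png",f["frame"])
T=wristT(f,s);z=s["position"][2]-.011;x=brass(f,T,z);print(s["position"],x)
print(toolaxes(s).inv().apply(np.r_[x[0][0],z]-s["position"]))
E
```

```text
[0.48666989 0.29254491 0.14283324] (((0.485433965921402, 0.2923888862133026), 0.01819603331387043), ((0.48549729585647583, 0.29241105914115906), (0.0316777229309082, 0.03616146370768547), 104.35060119628906), (321.01519775390625, 325.3053894042969))
[0.00123079 0.00015931 0.01100053]
```

View pics/w3.png

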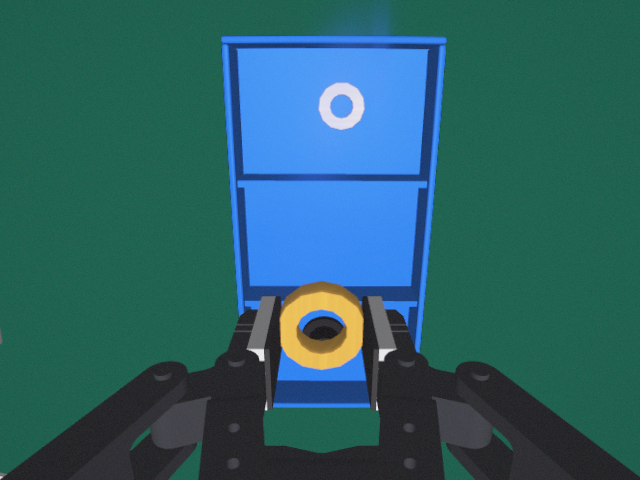

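Ring is gripped centrally (hole at (321,325)), with washer and bush undisturbed. Now locate the pin from the two fixed cameras.

```bash
python3 - <<'E'
import pickle;from h import *
d=pickle.load(open("d0.pkl","rb"))
f=d["top"];print("top pin",plane(f,[(324.2,332.4)],.072),"bore",plane(f,[(506.4,337.4)],.034),"post",plane(f,[(313,256)],.038),"tip",plane(f,[(493.3,261)],.028))
im=f["frame"];g=im.max(2)
# shoulder disc in top: dark blob on plate
k=np.zeros(g.shape,np.uint8);k[315:350,308:340]=1
b=blobs((g<150)*k)[0][:,0];e=cv2.fitEllipse(b);print("shoulder",e,plane(f,[e[0]],.028),cv2.minEnclosingCircle(plane(f,b,.028).astype(np.float32)))
m=(cv2.cvtColor(im,cv2.COLOR_BGR2HSV)[...,1]<60)
# plate side edges -> direction
L,Rr=[],[]
for y in range(250,340):
    xs=np.where(m[y,280:356])[0]+280;L.append((xs[0],y));Rr.append((xs[-1],y))
for E in(L,Rr):
    p=plane(f,E,.016).astype(np.float32);v=cv2.fitLine(p,cv2.DIST_HUBER,0,.01,.01).ravel();print("edge",np.degrees(np.arctan2(v[1],v[0]))%180,v[2:])
im2=d["scene"]["frame"][200:240,250:290];cv2.imwrite("pics/c2.png",cv2.resize(np.hstack([im2,d["scene"]["frame"][290:330,138:178]]),None,fx=10,fy=10,interpolation=cv2.INTER_CUBIC))
E
```

```text
top pin [[0.44387445 0.00392725]] bore [[ 0.43928167 -0.34563235]] post [[0.58999037 0.02723425]] tip [[ 0.58735845 -0.32598665]]
shoulder ((323.6409606933594, 332.0643005371094), (16.06148910522461, 16.229248046875), 28.707252502441406) [[0.44511291 0.00438757]] ((0.44522783160209656, 0.004660629667341709), 0.016435906291007996)
edge 9.066579 [0.51717144 0.06049557]
edge 8.968416 [ 0.5186705  -0.02924444]
```

Scaled: -0.268 m / 0.4 = -0.67, 0.03 m / 0.4 = 0.075.

drive_effector(ticks="0 0 0 0.025 -0.1 0 0.02 | 0 0 0 0.05 -0.2125 0 0.02 | 0 0 0 0.075 -0.325 0 0.02 | 0 0 0 0.0875 -0.4375 0 0.02 | 0 0 0 0.1125 -0.55 0 0.02 | 0 0 0 0.1325 -0.6375 0 0.02 | 0 0 0 0.1325 -0.67 0 0.02 | 0 0 0 0.1325 -0.67 0 0.02 | 0 0 0 0.1325 -0.67 0 0.02 | 0 0 0 0.1325 -0.67 0 0.02")

```text
clock: 5.05
position: [0.5026, 0.0211, 0.1426]
tcp_rot: [-0.0, -0.127, 0.992, 0.0]
wrist_force: [-0.8, 0.5, -0.6]
gripper_width: 0.03
gripper_force: 60.2
```

drive_effector(ticks="0 0 0 0 0 0 0.02 | 0 0 0 0 0 0 0.02")

```text
clock: 5.25
position: [0.5028, 0.0208, 0.1429]
tcp_rot: [-0.0, -0.127, 0.992, 0.0]
wrist_force: [-0.4, -0.3, -0.5]
gripper_width: 0.0303
gripper_force: 60.2
```

```bash
python3 - <<'E'
from plant import r, ticket, grab_frame
import pickle;from h import *
s=r.observe();f=grab_frame("wrist");pickle.dump((s,f),open("w4.pkl","wb"));cv2.imwrite("pics/w4.png",f["frame"])
print(s["position"],s["q"])
E
```

```text
[0.50281016 0.02079727 0.14294411] [-7.74143754e-02  4.68388370e-01  1.76568525e+00  8.35754075e-05
  9.07634212e-01 -1.90264231e+00]
```

View pics/w4.png

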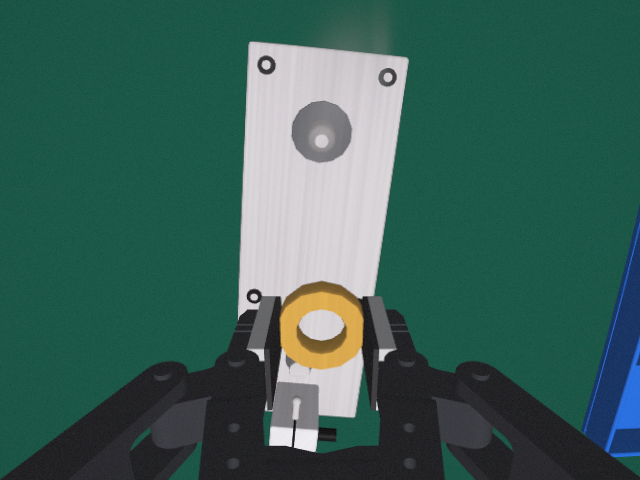

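The wrist view shows the shoulder disc at about (321,131) with the pin nose at (321.5,141); the ring is held centred at (321,325). Compute the pin relative to the ring.

```bash
python3 - <<'E'
import pickle;from h import *
s,f=pickle.load(open("w4.pkl","rb"));T=wristT(f,s);g=f["frame"].max(2)
k=np.zeros(g.shape,np.uint8);k[90:170,282:362]=1
b=blobs((g<170)*k)[0][:,0];p=plane(f,b,.028,T);print("shoulder",cv2.fitEllipse(b),cv2.minEnclosingCircle(p.astype(np.float32)))
k[:]=0;k[130:150,310:333]=1
b=blobs((g>185)*k,5)[0][:,0];e=cv2.minEnclosingCircle(b.astype(np.float32));print("nose",e,plane(f,[e[0]],.072,T))
h=cv2.cvtColor(f["frame"],cv2.COLOR_BGR2HSV);m=cv2.inRange(h,(10,90,80),(32,255,255))
z=s["position"][2]-.011
b=blobs(m)[0][:,0];q=plane(f,b,z,T);q=toolaxes(s).inv().apply(np.c_[q,np.full(len(q),z)]-s["position"]);print("ring tool-frame extents",q.min(0),q.max(0))
for c in((.4445,.0042,0.049),): print(toolaxes(s).inv().apply(np.array(c)-s["position"]))
E
```

```text
shoulder ((321.2093811035156, 131.2774658203125), (59.294593811035156, 60.62970733642578), 174.48194885253906) ((0.4427691102027893, 0.005444653797894716), 0.017035355791449547)
nose ((321.1206970214844, 140.7413787841797), 6.534783363342285) [[0.4429441  0.00540657]]
ring tool-frame extents [-0.01672485 -0.0151505   0.01099778] [0.01931683 0.01558637 0.01100241]
[ 0.06060212 -0.00139905  0.09394927]
```

Scaled: 0.0615 m / 0.4 = 0.1538, 0.044 m / 0.4 = 0.11.

drive_effector(ticks="0 0 0 0.075 0 0 0.02 | 0 0 0 0.1538 0 0.05 0.02 | 0 0 0 0.1538 0 0.1 0.02 | 0 0 0 0.1538 0 0.11 0.02 | 0 0 0 0.1538 0 0.11 0.02 | 0 0 0 0.1538 0 0.11 0.02 | 0 0 0 0.1538 0 0.11 0.02")

```text
clock: 6.0
position: [0.4442, 0.0047, 0.0996]
tcp_rot: [0.001, -0.126, 0.992, -0.0]
wrist_force: [0.0, -1.0, 0.2]
gripper_width: 0.0299
gripper_force: 60.2
```

```bash
python3 - <<'E'
from plant import r, ticket, grab_frame
import pickle;from h import *
s=r.observe();f=grab_frame("wrist");pickle.dump((s,f),open("w5.pkl","wb"));cv2.imwrite("pics/w5.png",cv2.resize(f["frame"][250:400,220:420],None,fx=4,fy=4))
print(s["position"])
E
```

```text
[0.44424759 0.00466723 0.09963438]
```

View pics/w5.png

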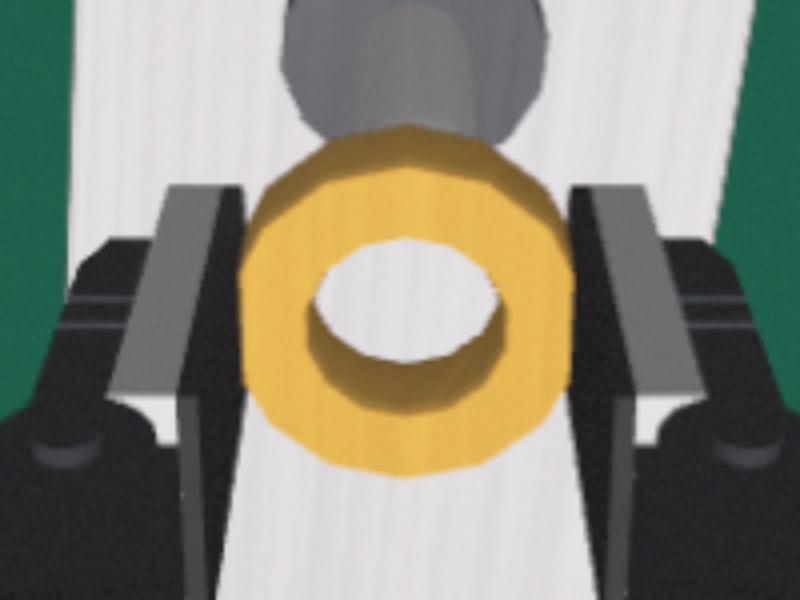

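The pin is directly below and lined up with the ring, laterally centred (crop x≈410 for both). Descend.

Scaled: 0.03 m / 0.4 = 0.075, 0.02 m / 0.4 = 0.05.

drive_effector(ticks="0 0 0 0 0 0.025 0.02 | 0 0 0 0 0 0.05 0.02 | 0 0 0 0 0 0.075 0.02 | 0 0 0 0 0 0.075 0.02 | 0 0 0 0 0 0.075 0.02")

```text
clock: 6.55
position: [0.443, 0.0046, 0.0685]
tcp_rot: [-0.001, -0.126, 0.992, 0.0]
wrist_force: [0.4, 0.0, -0.1]
gripper_width: 0.0299
gripper_force: 60.2
```

drive_effector(ticks="0 0 0 0 0 0.025 0.02 | 0 0 0 0 0 0.045 0.02 | 0 0 0 0 0 0.045 0.02 | 0 0 0 0 0 0.045 0.02")

```text
clock: 6.95
position: [0.4431, 0.0046, 0.0507]
tcp_rot: [-0.0, -0.126, 0.992, 0.0]
wrist_force: [0.3, 0.2, -0.8]
gripper_width: 0.0302
gripper_force: 60.2
```

Scaled: 0.0015 m / 0.4 = 0.0038.

drive_effector(ticks="0 0 0 0 0 0.0038 0.02 | 0 0 0 0 0 0.0038 0.02 | 0 0 0 0 0 0.0038 0.02")

```text
clock: 7.25
position: [0.4435, 0.0046, 0.0496]
tcp_rot: [0.0, -0.126, 0.992, -0.0]
wrist_force: [0.3, -0.0, -0.3]
gripper_width: 0.0304
gripper_force: 60.2
```

drive_effector(ticks="0 0 0 0 0 0 0.07 | 0 0 0 0 0 0 0.07 | 0 0 0 0 0 0 0.07 | 0 0 0 0 0 0 0.07 | 0 0 0 0 0 0 0.07 | 0 0 0 0 0 0 0.07")

```text
clock: 7.85
position: [0.4433, 0.0046, 0.0495]
tcp_rot: [-0.0, -0.126, 0.992, 0.0]
wrist_force: [-0.3, -0.0, -0.9]
gripper_width: 0.0699
gripper_force: 0.0
```

drive_effector(ticks="0 0 0 0 0 -0.075 0.07 | 0 0 0 0 0 -0.175 0.07 | 0 0 0 0 0 -0.3 0.07 | 0 0 0 0 0 -0.425 0.07 | 0 0 0 0 0 -0.425 0.07 | 0 0 0 0 0 -0.425 0.07")

```text
clock: 8.45
position: [0.4438, 0.0046, 0.2204]
tcp_rot: [0.001, -0.126, 0.992, -0.0]
wrist_force: [0.3, -0.2, -0.1]
gripper_width: 0.07
gripper_force: 0.0
```

```bash
python3 - <<'E'
from plant import r, ticket, grab_frame
import pickle;from h import *
d={}
s=r.observe()
for n in("wrist","top","scene"):
    f=grab_frame(n);d[n]=f
pickle.dump((s,d),open("w6.pkl","wb"))
a=d["wrist"]["frame"];print(s["position"],s["q"])
cv2.imwrite("pics/w6.png",a)
E
```

```text
[0.44376807 0.00456521 0.22044542] [-1.24420911e-01  2.78351536e-01  1.81269250e+00  5.83716082e-06
  1.04785479e+00 -1.94843288e+00]
```

View pics/w6.png

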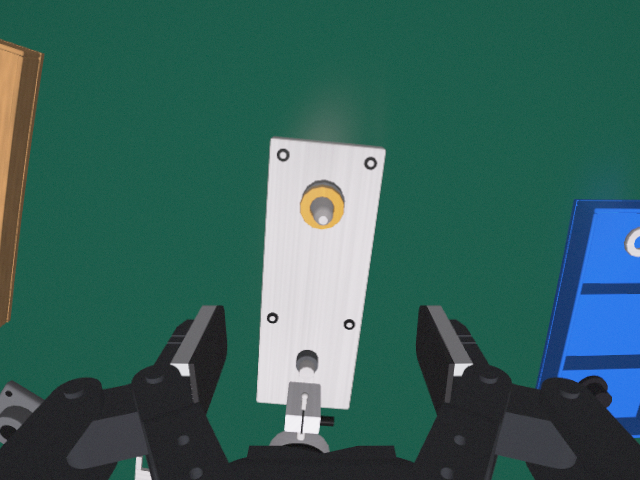

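The ring sits over the pin with the nose showing through at (322,218), and the shoulder rim is just behind it. On to the lever.

Scaled: -0.344 m / 0.4 = -0.86, -0.12 m / 0.4 = -0.3, 0.12 rad / 6.2832 = 0.0191.

drive_effector(ticks="0 0 0.008 0.025 -0.1 0 0.06 | 0 0 0.0191 0.05 -0.2 0 0.06 | 0 0 0.0191 0.05 -0.3 0 0.06 | 0 0 0.0191 0.075 -0.4 0 0.06 | 0 0 0.0191 0.075 -0.5 0 0.06 | 0 0 0.0191 0.1 -0.6125 0 0.06 | 0 0 0.0191 0.1125 -0.725 0.025 0.06 | 0 0 0.0191 0.12 -0.825 0.05 0.06 | 0 0 0.0191 0.12 -0.86 0.05 0.06 | 0 0 0.0191 0.12 -0.86 0.05 0.06")

```text
clock: 9.6
position: [0.4828, -0.3417, 0.1976]
tcp_rot: [-0.001, -0.066, 0.998, 0.001]
wrist_force: [0.6, 0.9, 0.3]
gripper_width: 0.06
gripper_force: 0.0
```

drive_effector(ticks="0 0 0 0 0 0 0.06 | 0 0 0 0 0 0 0.06 | 0 0 0 0 0 0 0.06 | 0 0 0 0 0 0 0.06")

```text
clock: 10.0
position: [0.4831, -0.3397, 0.1998]
tcp_rot: [0.0, -0.067, 0.998, -0.0]
wrist_force: [0.1, 0.4, 0.8]
gripper_width: 0.0596
gripper_force: 0.0
```

```bash
python3 - <<'E'
from plant import r, ticket, grab_frame
import pickle;from h import *
s0,d=pickle.load(open("w6.pkl","rb"));T=wristT(d["wrist"],s0);print("ring",brass(d["wrist"],T,.038,(280,160,360,250))[:2])
print("ring top",brass(d["top"],None,.038,(300,310,350,355))[:2])
s=r.observe();f=grab_frame("wrist");pickle.dump((s,f),open("w7.pkl","wb"));cv2.imwrite("pics/w7.png",f["frame"])
print(s["position"],s["q"])
E
```

```text
ring (((0.44347020983695984, 0.0048430426977574825), 0.017040476202964783), ((0.44349807500839233, 0.004922789521515369), (0.032504599541425705, 0.03296031802892685), 90.89204406738281))Traceback (most recent call last):
  File "<stdin>", line 4, in <module>
  File "h.py", line 27, in brass
    b=blobs(m)[0][:,0];p=plane(f,b,z,T);return cv2.minEnclosingCircle(p.astype(np.float32)),cv2.fitEllipse(p.astype(np.float32)),cv2.fitEllipse(b)[0]
      ~~~~~~~~^^^
IndexError: list index out of range
```

```bash
cat > lev.py <<'E'
import sys,pickle
from plant import r, ticket, grab_frame
from h import *
def look(zu,tag):  # zu: height of the lever's underside
    s=r.observe();f=grab_frame("wrist");pickle.dump((s,f),open(tag+".pkl","wb"))
    return s,f,*measure(s,f,zu)
def measure(s,f,zu,off=(.045,0)):
    T=wristT(f,s);A=toolaxes(s);p0=s["position"]
    e=p0+A.apply([off[0],off[1],0]);e[2]=zu+.030
    C=np.linalg.inv(T);px=cv2.projectPoints(e.reshape(1,3),cv2.Rodrigues(C[:3,:3])[0],C[:3,3],f["camera_matrix"],f["distortion"])[0].ravel()
    im=f["frame"];g=im.min(2);k=np.zeros(g.shape,np.uint8);cv2.circle(k,(int(px[0]),int(px[1])),60,1,-1)
    out=[]
    for t in(170,190,210):
        bl=blobs((g>t)*k,60)
        if bl: out.append(bl[0][:,0])
    res=[]
    for b in out:
        p=plane(f,b,zu+.030,T).astype(np.float32);c,rad=cv2.minEnclosingCircle(p);res.append((*c,rad))
    return px,res
E
python3 - <<'E'
from lev import *
s,f,px,res=look(.004,"w7");print(s["position"],px,np.round(res,4))
T=wristT(f,s);im=f["frame"];hs=cv2.cvtColor(im,cv2.COLOR_BGR2HSV)
S=hs[...,1]
for y in range(int(px[1])-60,int(px[1])+130,10):
    xs=np.where(S[y,260:380]<70)[0]+260
    print(y,(xs.min(),xs.max(),len(xs)) if len(xs) else None, im[y,int(px[0])].tolist())
E
```

```text
[ 0.48314304 -0.33967348  0.19976569] [321.09337838 150.60341092] [[ 0.4377 -0.3431  0.0146]
 [ 0.4378 -0.3431  0.0145]
 [ 0.4375 -0.3432  0.0142]]
90 None [90, 130, 172]
100 None [92, 134, 176]
110 None [100, 141, 184]
120 (np.int64(305), np.int64(344), 40) [136, 136, 144]
130 (np.int64(296), np.int64(354), 59) [225, 221, 225]
140 (np.int64(292), np.int64(358), 52) [102, 141, 183]
150 (np.int64(291), np.int64(359), 46) [100, 139, 181]
160 (np.int64(293), np.int64(357), 65) [78, 82, 93]
170 (np.int64(298), np.int64(351), 54) [196, 190, 196]
180 (np.int64(310), np.int64(339), 30) [123, 121, 127]
190 (np.int64(313), np.int64(336), 24) [128, 125, 129]
200 (np.int64(313), np.int64(335), 23) [122, 120, 123]
210 (np.int64(313), np.int64(335), 23) [123, 119, 123]
220 (np.int64(313), np.int64(335), 23) [123, 120, 121]
230 (np.int64(313), np.int64(335), 23) [121, 118, 119]
240 (np.int64(312), np.int64(335), 24) [118, 115, 117]
250 (np.int64(313), np.int64(334), 22) [117, 115, 115]
260 (np.int64(312), np.int64(334), 23) [120, 117, 116]
270 (np.int64(312), np.int64(334), 23) [119, 115, 114]
```

```bash
cat >> lev.py <<'E'
def arm(s,f,zu,y0,y1,xr=(285,360)):
    T=wristT(f,s);S=cv2.cvtColor(f["frame"],cv2.COLOR_BGR2HSV)[...,1];m=[]
    for y in range(y0,y1,4):
        xs=np.where(S[y,xr[0]:xr[1]]<70)[0]+xr[0];m.append(((xs.min()+xs.max())/2,y))
    p=plane(f,m,zu+.021,T).astype(np.float32);v=cv2.fitLine(p,cv2.DIST_HUBER,0,.01,.01).ravel()
    a=np.degrees(np.arctan(v[1]/v[0]));return a,p.mean(0),v
E
python3 - <<'E'
from lev import *
s,f=pickle.load(open("w7.pkl","rb"));a,c,v=arm(s,f,.004,188,275);print(a,c)
A=toolaxes(s);x=A.as_matrix()[:,0];print("tool x deg-180",np.degrees(np.arctan(x[1]/x[0])))
u=np.array([np.cos(np.radians(a)),np.sin(np.radians(a))]);b=np.array([.4377,-.3431])
n=np.array([-u[1],u[0]]);print("bore off midline",n@(b-c))
g=b+.045*u;print(g,A.inv().apply(np.r_[g,.028]-s["position"]))
E
```

```text
6.80528 [ 0.4980071  -0.33563784]
tool x deg-180 7.683422481299832
bore off midline -0.00026347112097621595
[ 0.48238296 -0.3377677 ] [0.00052001 0.00200661 0.17176544]
```

Scaled: 0.172 m / 0.4 = 0.43, 0.002 m / 0.4 = 0.005, 0.015 rad / 6.2832 = 0.0024.

drive_effector(ticks="0 0 0.0024 0.0013 0.005 0.125 0.05 | 0 0 0.0024 0.0013 0.005 0.25 0.05 | 0 0 0.0024 0.0013 0.005 0.35 0.05 | 0 0 0.0024 0.0013 0.005 0.4125 0.05 | 0 0 0.0024 0.0013 0.005 0.43 0.05 | 0 0 0.0024 0.0013 0.005 0.43 0.05 | 0 0 0.0024 0.0013 0.005 0.43 0.05")

```text
clock: 10.75
position: [0.483, -0.339, 0.0288]
tcp_rot: [0.001, -0.059, 0.998, -0.001]
wrist_force: [-0.1, -0.2, 1.2]
gripper_width: 0.0504
gripper_force: 0.0
```

drive_effector(ticks="0 0 0 0 0 0 0 | 0 0 0 0 0 0 0 | 0 0 0 0 0 0 0 | 0 0 0 0 0 0 0 | 0 0 0 0 0 0 0 | 0 0 0 0 0 0 0 | 0 0 0 0 0 0 0 | 0 0 0 0 0 0 0")

```text
clock: 11.55
position: [0.4827, -0.3389, 0.0288]
tcp_rot: [0.001, -0.059, 0.998, -0.001]
wrist_force: [-1.6, 1.5, 14.0]
gripper_width: 0.0163
gripper_force: 59.2
```

Scaled: -0.06 m / 0.4 = -0.15, -0.03 m / 0.4 = -0.075.

drive_effector(ticks="0 0 0 0 0 -0.025 0 | 0 0 0 0 0 -0.075 0 | 0 0 0 0 0 -0.15 0 | 0 0 0 0 0 -0.15 0 | 0 0 0 0 0 -0.15 0 | 0 0 0 0 0 -0.15 0")

```text
clock: 12.15
position: [0.4817, -0.3381, 0.0866]
tcp_rot: [-0.001, -0.059, 0.998, 0.001]
wrist_force: [0.6, -1.2, -5.7]
gripper_width: 0.0162
gripper_force: 60.4
```

```bash
python3 - <<'E'
from lev import *
s=r.observe()
zu=s["position"][2]-.0248
s,f,px,res=look(zu,"w8");print(s["position"],s["wrist_force"],s["wrist_torque"],px,np.round(res,4))
A=toolaxes(s)
for q in res[:2]: print(A.inv().apply(np.r_[q[:2],zu+.03]-s["position"]))
print(arm(s,f,zu,230,280))
E
```

```text
[ 0.48172402 -0.33807269  0.08660096] [ 0.64117823 -1.21441806 -5.67296036] [ 0.00135413  0.0114541  -0.00835298] [321.27495578 226.26374769] [[ 0.4369 -0.3435  0.0146]
 [ 0.437  -0.3435  0.0145]
 [ 0.4374 -0.3336  0.0064]]
[ 0.04519648 -0.00011614 -0.00515183]
[ 4.50893882e-02 -7.25529742e-05 -5.15189888e-03]
(np.float32(6.8607593), array([ 0.4492901 , -0.34165576], dtype=float32), array([ 0.9928394 ,  0.1194569 ,  0.4501294 , -0.34155482], dtype=float32))
```

Held square and level: the bore is at 45.2 mm in the tool frame, exactly as planned. Lift and carry.

Scaled: 0.2 m / 0.4 = 0.5, -0.08 m / 0.4 = -0.2, -0.039 rad / 6.2832 = -0.0062.

drive_effector(ticks="0 0 0 0 0 -0.05 0 | 0 0 0 0 0 -0.125 0 | 0 0 0 0 0.025 -0.1875 0 | 0 0 0 -0.0125 0.075 -0.2 0 | 0 0 -0.0016 -0.025 0.15 -0.2 0 | 0 0 -0.0032 -0.0375 0.225 -0.2 0 | 0 0 -0.0048 -0.05 0.3 -0.2 0 | 0 0 -0.0062 -0.05 0.375 -0.2 0 | 0 0 -0.0062 -0.0625 0.45 -0.2 0 | 0 0 -0.0062 -0.0625 0.5 -0.2 0")

```text
clock: 13.2
position: [0.483, -0.135, 0.1666]
tcp_rot: [-0.001, -0.079, 0.997, 0.001]
wrist_force: [0.4, -0.0, -6.4]
gripper_width: 0.0161
gripper_force: 60.4
```

drive_effector(ticks="0 0 0 0 0 0 0 | 0 0 0 0 0 0 0 | 0 0 0 0 0 0 0")

```text
clock: 13.5
position: [0.4836, -0.1376, 0.1671]
tcp_rot: [-0.0, -0.078, 0.997, 0.0]
wrist_force: [1.0, 0.3, -6.2]
gripper_width: 0.0168
gripper_force: 60.4
```

```bash
python3 - <<'E'
from plant import r, ticket, grab_frame
from h import *
s=r.observe();A=toolaxes(s);print(A.inv().apply(np.array([.4882,.0119,.14])-s["position"]),A.as_matrix()[:,0],s["gripper_force"])
E
```

```text
[-0.02792638  0.14689145  0.02706887] [-9.87732155e-01 -1.56156816e-01  4.87878038e-04] 60.40674448013306
```

Scaled: 0.147 m / 0.4 = 0.3675, 0.13 m / 0.4 = 0.325.

drive_effector(ticks="0 0 0 -0.0075 0.0375 0 0 | 0 0 0 -0.02 0.1125 0 0 | 0 0 0 -0.035 0.1875 0 0 | 0 0 0 -0.05 0.2625 0 0 | 0 0 0 -0.0625 0.325 0 0 | 0 0 0 -0.07 0.3675 0 0 | 0 0 0 -0.07 0.3675 0 0 | 0 0 0 -0.07 0.3675 0 0 | 0 0 0 -0.07 0.3675 0 0 | 0 0 0 -0.07 0.3675 0.0375 0")

```text
clock: 14.5
position: [0.4893, 0.0117, 0.1535]
tcp_rot: [0.002, -0.078, 0.997, -0.0]
wrist_force: [-0.4, -0.1, -6.9]
gripper_width: 0.0166
gripper_force: 60.6
```

drive_effector(ticks="0 0 0 0 0 0.03 0 | 0 0 0 0 0 0.03 0 | 0 0 0 0 0 0.03 0 | 0 0 0 0 0 0.03 0")

```text
clock: 14.9
position: [0.4886, 0.0122, 0.141]
tcp_rot: [0.0, -0.078, 0.997, -0.0]
wrist_force: [-0.4, -0.3, -5.8]
gripper_width: 0.0162
gripper_force: 60.4
```

```bash
python3 - <<'E'
from lev import *
s=r.observe();zu=s["position"][2]-.0248
s,f,px,res=look(zu,"w9");print(s["position"],px,np.round(res,4))
A=toolaxes(s);x=A.as_matrix()[:,0];print("yaw",np.degrees(np.arctan(x[1]/x[0])))
for q in res[:2]: print(A.inv().apply(np.r_[q[:2],zu+.03]-s["position"]))
t=grab_frame("top");c=grab_frame("scene");pickle.dump((t,c),open("t9.pkl","wb"))
a=cv2.resize(f["frame"],(400,300));b=cv2.resize(t["frame"][200:380,250:490],(400,300));e=cv2.resize(c["frame"][160:310,200:400],(400,300));
e2=cv2.resize(f["frame"][150:300,220:420],(400,300))
cv2.imwrite("pics/w9.png",np.vstack([np.hstack([a,e2]),np.hstack([b,e])]))
E
```

```text
[0.48857768 0.01222991 0.14103369] [321.05858749 226.38218583] [[0.4439 0.0052 0.0148]
 [0.4439 0.0051 0.0147]
 [0.4439 0.005  0.0147]]
yaw 8.976884688338378
[ 4.52150587e-02 -3.53118301e-06 -5.23765311e-03]
[ 4.52644468e-02 -3.69346806e-05 -5.23768640e-03]
```

View pics/w9.png

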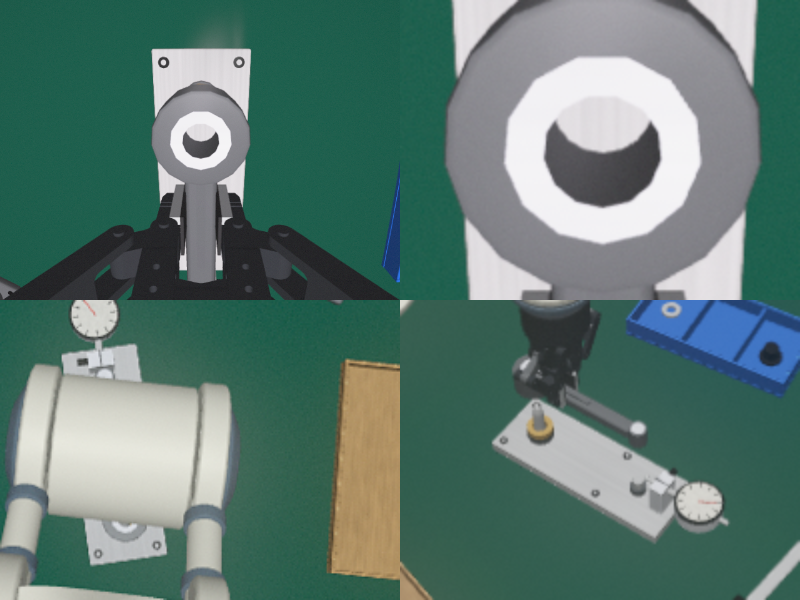

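The panels show the bore centred over the plate's pin axis, the ring seated on the shoulder (lower right, around (540,430)), and the arm parallel to the plate with its tip boss towards the rest post and dial. Bore estimate (0.4439, 0.0052) against pin (0.4436, 0.0048). Lower the last 24 mm.

The rows are not in the units I measure in: shifts go in shares of 0.4 m and turns go in shares of 2 pi rad. I convert before sending: 0.024 m / 0.4 = 0.06, 0.018 m / 0.4 = 0.045.

drive_effector(ticks="0 0 0 0 0 0.025 0 | 0 0 0 0 0 0.045 0 | 0 0 0 0 0 0.06 0 | 0 0 0 0 0 0.06 0 | 0 0 0 0 0 0.06 0 | 0 0 0 0 0 0.06 0 | 0 0 0 0 0 0.06 0 | 0 0 0 0 0 0.06 0")

```text
clock: 15.85
position: [0.4883, 0.0126, 0.1167]
tcp_rot: [0.0, -0.079, 0.997, -0.0]
wrist_force: [0.0, -0.1, -7.0]
gripper_width: 0.0164
gripper_force: 60.4
```

```bash
python3 - <<'E'
from lev import *
s=r.observe();zu=s["position"][2]-.0248
s,f,px,res=look(zu,"w10");print(s["position"],zu,np.round(res[:2],4),np.abs(s["dq"]).max(),s["wrist_force"],s["gripper_force"])
if .085<zu<.1 and abs(res[0][0]-.4437)<.004 and abs(res[0][1]-.0049)<.004: print(ticket.sign_off())
E
```

```text
[0.48830192 0.01257581 0.11668596] 0.09188596254782642 [[0.4437 0.0055 0.0148]
 [0.4436 0.0054 0.0147]] 0.0011412437454895144 [ 0.04977645 -0.08209183 -7.01315395] 60.406644344329834
the job is handed in; nothing more can be done
None
```

The job is handed in at about 16 s with no verdict shown: by my camera measurements the brass ring is on the shoulder, and the lever is held level at its balance point, bore within about 1 mm of the pin axis, tip towards the rest post, underside about 20 mm above the pin.

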